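Unsleeve the sensor heads and stand them in the housing

ROBOT

A 7-joint arm with a two-finger parallel gripper is mounted at the origin on the work surface. World frame = base frame: x ahead of the robot, y to its left, z up, the work surface at z = 0. Lengths are in m, angles in degrees, forces in N, time in s.
With the tool pointing down it reaches from about 0.425 to 1.025 m from the base axis. Payload 9.4 kg.
Tool frame: the origin (TCP) lies between the finger pads; the fingertips stand 11 mm ahead of it and the grasp point (between the pads) lies 8 mm behind it; x points along the fingers, y is the direction in which the jaws open and shut, and the axes are right-handed (so a half turn about x gives the same grasp; the last joint's range is limited). The gripper opens to 93 mm and grips with 3 to 60 N. Pads are 15 mm wide; open, the fingers measure 128 mm over their backs; the gripper's body (75 mm by 188 mm) begins 65 mm behind the grasp point.
Start: joints at [70.72, 34.337, -0.143, 91.639, 0.103, 54.024, -4.572], TCP at [0.186, -0.701, 0.23] pointing down, gripper open.
Joint ranges: [-147.43, 147.43], [-19.82, 112.94], [-74.19, 73.91], [6.32, 146.72], [-59.91, 239.91], [6.04, 106.73], [-150.56, 150.56]. Speed limits (degrees/s): [127.2, 127.2, 172.46, 172.46, 180, 180, 180].

INTERFACE

Orientations are given as [roll, pitch, yaw] about the fixed x, y, z axes, in that order (R = Rz(yaw) Ry(pitch) Rx(roll)).
In Python, from rig import bot gives the robot as it stands.
- The arm moves only by the shell command python3 -m jog 'ROWS' [OPENING] [FORCE]. ROWS is JSON, a list of rows, each a list of 6 numbers: the shift along the tool's x, y, z scaled (see below), then the turn, a rotation vector about the tool's x, y, z scaled (see below). In form: [[tx, ty, tz, ax, ay, az], ...]. A call has 1 to 8 rows; each row is the pose to reach, as a shift and turn from the pose commanded when the call began, along the tool's axes at that moment, turning the shorter way round; what a row does not reach only later rows make up. The controller multiplies each number of a shift by 0.5 m and each number of a turn by pi rad. A row lasts 1/8 s, in which the tool goes at most 62.5 mm and 10.7 degrees, less where a joint would pass 70% of its speed; a pose out of reach is approached as far as the arm can. A call with a number of a shift or a turn outside -1 to 1 is refused whole. A call with a gripper value outside its range is refused whole. OPENING is the opening, from -1 (shut) to 1 (fully open), set as the call begins (- or left out, the last holds). The fingers move at their own pace and stop on an object; FORCE is the grip in N (left out, the last holds). Time passes only in rows, so rows that repeat a pose let the fingers close. It gives the time, the measured TCP pose, the force and the opening at its end, in the units of the state.
- bot.sense(): the state, without advancing time (a new reading comes with each control period).
- bot.capture(name): name is "side" or "top" or "wrist"; returns the picture (400x640x3 uint8, blue, green, red); there is no depth.
- bot.camera_params(name): a dict with "mtx" (3x3 intrinsics, pixels), "dist_coeffs" ([k1, k2, p1, p2, k3] as OpenCV has them; the pictures are not rectified), "T" (4x4, takes a point from camera to world coordinates). Camera axes: x right, y down, z forward; pixel columns grow to the right and rows downward; lengths in m; the calibration is good to about 2 mm. A picture is of the moment at which its call begins: read the wrist's pose just before it. camera_params takes no time and is no camera call; for the wrist camera it gives the pose at the moment of the call.
- bot.close_job(): hands the job in, once; it reports no verdict.
Trained networks look in the newest picture that a camera, given by its name, has taken for a name from the list of things; names that differ only in an ending like _2 or _b are one class to them, and where a whole thing is asked for, a point or a joint stands for the part that bears it (a point fixed in the world has none). Each returns a list of dicts, best first, with "confidence" (0 to 1); they miss things now and then, are a little off and sometimes report something else, mostly with a low value. They report only what shows in the picture. A call takes as long as a camera call. They do not tell look-alikes from the thing itself.
- bot.masks_of(camera, thing): "mask" (400x640 bool, what is visible of it) and "centre" ([column, row] in pixels, amid what is visible of it).
The state is a dict: "clock": time; "qpos": joint angles; "qd": joint speeds; "joint_torque": joint torques, N m; "eef_pos": TCP position; "ee_rot": TCP orientation; "wrist_force": force on the tool from outside, world axes, zero at the start; "moment": the same for the moment, N m; "width": finger opening in m.
Only numpy, scipy, OpenCV 4.12 (cv2) and the standard library are available. Lean on these libraries where they do the work, as an engineer would, in place of code of your own. Each camera call takes 0.05 s, during which the arm holds its last target. There are 200 camera calls.

TASK

Take the transport sleeves off the sensor heads in the stripping fixture and fit the heads: push the comb fully home over the heads' foot flanges so that no head comes up with its sleeve, lift every sleeve off and nest the sleeves loosely, one over the other, on the tapered post without dropping them or pressing them into a jam. Then draw the comb fully back out and stand all three bare heads upright, one in each ring seat of the round housing, fully down. Do not knock over the heads, the bottle or the mug.

Things in the scene. Friction and masses are not known exactly. Their poses are not given: they have to be found in the camera images.
- fixture: Grey stripping fixture fixed to the bench, 250 x 190 mm and 12 mm thick. Origin on the bench below the middle one of three round-head pockets, which lie in a row along its x axis at -80, 0 and +80 mm; pocket floor 12 mm above the bench, pocket walls 7 mm higher. The comb lies on its -y side.
- comb (a joint): Flat steel comb (6 mm plate, 22 to 28 mm above the bench) sliding along the fixture's y axis. 0 = fully drawn back, clear of the heads; grows as it moves to the fixture's +y; 0.050 m = fully home, tines 39 mm apart round each head's neck just above its foot flange, under the shoulder. Stop at each end, moves with about 2 N and stays where it is left.
- comb_handle (a point): Top centre of the comb's upright black handle tab, 14 mm thick (fixture x) x 26 mm (fixture y), from 28 to 80 mm above the bench; 130 mm from the row of heads on the fixture's -y side with the comb drawn back, 80 mm with it home.
- head0: Aluminium sensor head, 128 mm tall, 250 g; origin at the centre of its underside, z up its axis. Foot flange 56 mm dia x 8 mm; neck 34 mm dia to 20 mm; shoulder disc 62 mm dia at 20-25 mm; cone 58 to 40 mm dia up to 88 mm with two sprung leaves (61-71 mm up); straight boss 28 mm dia from 88 to 128 mm, to grip it by. Starts upright in a fixture pocket, any yaw; bare if its sleeve is absent.
- head1: Aluminium sensor head, 128 mm tall, 250 g; origin at the centre of its underside, z up its axis. Foot flange 56 mm dia x 8 mm; neck 34 mm dia to 20 mm; shoulder disc 62 mm dia at 20-25 mm; cone 58 to 40 mm dia up to 88 mm with two sprung leaves (61-71 mm up); straight boss 28 mm dia from 88 to 128 mm, to grip it by. Starts upright in a fixture pocket, any yaw; bare if its sleeve is absent.
- head2: Aluminium sensor head, 128 mm tall, 250 g; origin at the centre of its underside, z up its axis. Foot flange 56 mm dia x 8 mm; neck 34 mm dia to 20 mm; shoulder disc 62 mm dia at 20-25 mm; cone 58 to 40 mm dia up to 88 mm with two sprung leaves (61-71 mm up); straight boss 28 mm dia from 88 to 128 mm, to grip it by. Starts upright in a fixture pocket, any yaw; bare if its sleeve is absent.
- sleeve0: White-painted metal tapered sleeve, open both ends, 75 mm tall, wall 3 mm, 160 g; outside 68 mm dia at the lower rim, 47 at the upper. Origin: centre of lower rim, z up. Starts over the head of its number, rim 25 mm above the head's underside, boss sticking out 28 mm. The leaves grip it: 3 to 9 N over the first 30 mm of lift, so the head comes along unless held down. May be absent.
- sleeve1: White-painted metal tapered sleeve, open both ends, 75 mm tall, wall 3 mm, 160 g; outside 68 mm dia at the lower rim, 47 at the upper. Origin: centre of lower rim, z up. Starts over the head of its number, rim 25 mm above the head's underside, boss sticking out 28 mm. The leaves grip it: 3 to 9 N over the first 30 mm of lift, so the head comes along unless held down. May be absent.
- sleeve2: White-painted metal tapered sleeve, open both ends, 75 mm tall, wall 3 mm, 160 g; outside 68 mm dia at the lower rim, 47 at the upper. Origin: centre of lower rim, z up. Starts over the head of its number, rim 25 mm above the head's underside, boss sticking out 28 mm. The leaves grip it: 3 to 9 N over the first 30 mm of lift, so the head comes along unless held down. May be absent.
- post: Loose dark steel stacking post, 900 g: round foot 110 mm diameter x 12 mm, then a cone 69 mm diameter at 12 mm narrowing to 44 mm at its top, 100 mm above the bench. Origin at the centre of its underside, z up. The first sleeve comes to rest with its lower rim about 43 mm above the bench (38 to 47), each further one about 33 mm above the one below (28 to 38).
- housing: Loose round steel sensor housing, 192 mm diameter x 30 mm high, 1.8 kg, with three ring seats on top; origin at the centre of its underside, z up, any yaw.
- seat0 (a point): Centre of the floor of a ring seat on the housing, 30 mm above the bench, 55 mm from the housing's centre; ring inside 61 mm diameter, 73 mm outside, 12 mm high. A head fully down has its underside here.
- seat1 (a point): Centre of the floor of a ring seat on the housing, 30 mm above the bench, 55 mm from the housing's centre; ring inside 61 mm diameter, 73 mm outside, 12 mm high. A head fully down has its underside here.
- seat2 (a point): Centre of the floor of a ring seat on the housing, 30 mm above the bench, 55 mm from the housing's centre; ring inside 61 mm diameter, 73 mm outside, 12 mm high. A head fully down has its underside here.
- flux: Amber flux bottle, 44 mm diameter, 85 mm tall, bystander; origin at the centre of its underside, z up.
- mug: White mug, 80 mm diameter, 95 mm tall, bystander; origin at the centre of its underside, z up.
Mind the look-alikes: they are no part of the job. Leave any green or yellow look-alike of the head1 alone.

How it is judged:
By the outcome, as a careful person would: the job done as asked, in the order asked, and still so for the second after the job is handed in, with the robot touching nothing.
Of sleeve0, sleeve1, sleeve2 only 2 to 3 are there at a start; the rules pass over those that are not, and their reading is None.
At some moment in a run one of post, housing may be knocked a few centimetres aside while the robot is not near it.
It also fails if it takes over 210 s, if anything falls off the work surface, if the arm or the gripper's body presses on something with over 40 N, if the wrist force passes 120 N, or if a joint passes its speed limit or range.

## Working session

There is one attempt and no reset: what is moved stays moved. The work goes in short steps, Python scripts to look and compute and a shell command to move; the robot and the scene stay as the last step left them, time stands still between calls to the robot, and variables do not carry over. Pictures are saved under pics/ and viewed, about 12 in all and at most 16, crops included, and the job is handed in when it is done.

```bash
ls; mkdir -p pics
python3 - <<'E'
from rig import bot
import cv2
s=bot.sense();print(s)
for n in("top","side"):
    cv2.imwrite(f"pics/{n}0.png",bot.capture(n)); p=bot.camera_params(n); print(n,p)
E
```

```text
pics
{'clock': 0.0, 'qpos': array([70.71875116, 34.38550273, -0.14410881, 91.68009043,  0.10113844,
       54.02585078, -4.57184986]), 'qd': array([ 0.01971157,  0.00371968, -0.00817769, -0.04392324, -0.11987184,
       -0.02136065, -0.07866754]), 'joint_torque': array([-2.97056558e-04, -7.65072727e+01,  1.49690721e+00, -2.52344388e+01,
       -5.24775556e-02,  1.69654295e-02,  9.35408866e-05]), 'eef_pos': array([ 0.18611034, -0.70020984,  0.22875318]), 'ee_rot': array([-85.19715992,  89.90868189, 109.69070674]), 'wrist_force': array([ 0.07737395, -0.46929965, -0.20290266]), 'moment': array([0.06171511, 0.02744849, 0.02389902]), 'width': 0.09308119197008372}
top {'mtx': array([[476.76883382,   0.        , 320.25294671],
       [  0.        , 476.76883382, 205.26080325],
       [  0.        ,   0.        ,   1.        ]]), 'dist_coeffs': array([-0.11031334,  0.        ,  0.        ,  0.        ,  0.        ]), 'T': array([[-0.01399743, -0.99029777,  0.13825484,  0.40135979],
       [-0.99987022,  0.01496547,  0.0059648 , -0.01563651],
       [-0.00797598, -0.1381534 , -0.99037873,  1.07500696],
       [ 0.        ,  0.        ,  0.        ,  1.        ]])}
side {'mtx': array([[480.35111204,   0.        , 321.02504407],
       [  0.        , 480.35111204, 201.70348608],
       [  0.        ,   0.        ,   1.        ]]), 'dist_coeffs': array([-0.03868484,  0.        ,  0.        ,  0.        ,  0.        ]), 'T': array([[-0.73463666, -0.34778773,  0.58253985, -0.06923759],
       [-0.6784362 ,  0.36926719, -0.63511107,  0.66872707],
       [ 0.00577099, -0.86179199, -0.507229  ,  0.6061035 ],
       [ 0.        ,  0.        ,  0.        ,  1.        ]])}
```

View pics/top0.png

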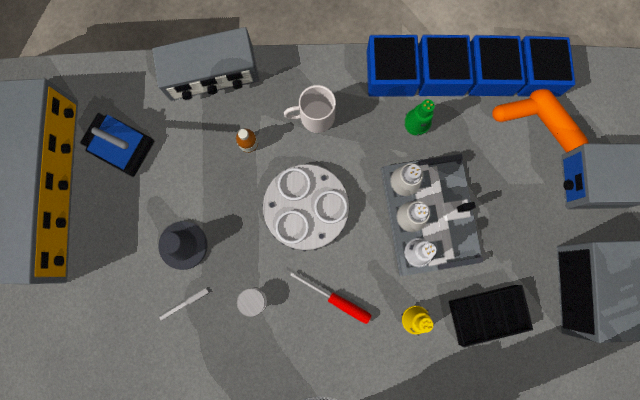

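View pics/side0.png

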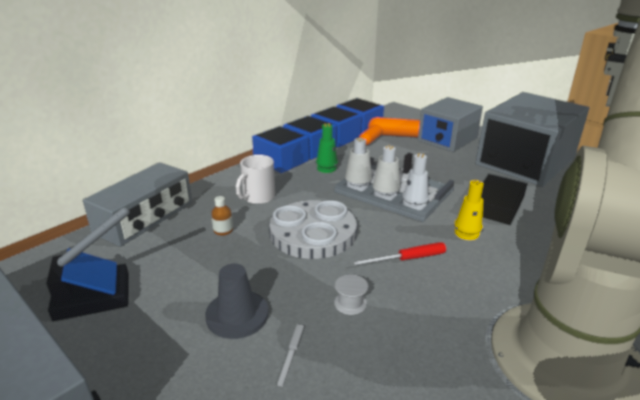

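```bash
cat > h.py <<'E'
from rig import bot
import cv2, numpy as np
from scipy.spatial.transform import Rotation as R
def ray(cam,uv,P=None):
    p=P or bot.camera_params(cam)
    n=cv2.undistortPoints(np.array(uv,float).reshape(-1,1,2),p["mtx"],p["dist_coeffs"]).reshape(-1,2)
    d=np.c_[n,np.ones(len(n))]@p["T"][:3,:3].T
    return p["T"][:3,3],d
def plane(cam,uv,z,P=None):
    o,d=ray(cam,uv,P); return o+d*((z-o[2])/d[:,2])[:,None]
def proj(cam,X,P=None):
    p=P or bot.camera_params(cam); T=np.linalg.inv(p["T"])
    r,_=cv2.Rodrigues(T[:3,:3]); u,_=cv2.projectPoints(np.array(X,float).reshape(-1,1,3),r,T[:3,3],p["mtx"],p["dist_coeffs"]); return u.reshape(-1,2)
def toolrot():
    r,p,y=bot.sense()["ee_rot"]; return R.from_euler("xyz",[r,p,y],degrees=True)
def crop(img,x0,y0,x1,y1,f): return cv2.resize(img[y0:y1,x0:x1],None,fx=f,fy=f,interpolation=cv2.INTER_CUBIC)
E
python3 - <<'E'
from h import *
im=bot.capture("top"); bot.capture("side")
for cam in("top","side"):
  for t in("head0","sleeve0","comb_handle","fixture","post","housing","seat0","flux","mug"):
    for m in bot.masks_of(cam,t)[:5]:
        if m["confidence"]<.3: continue
        ys,xs=np.where(m["mask"]); print(cam,t,round(m["confidence"],2),np.round(m["centre"],1),xs.min(),xs.max(),ys.min(),ys.max(),len(xs), cv2.minAreaRect(np.c_[xs,ys].astype(np.float32)) if t in("fixture","comb_handle") else "")
a=crop(im,380,140,500,290,4); b=crop(im,255,155,355,255,5)
cv2.imwrite("pics/c1.png",a)
print(toolrot().as_matrix().round(2), bot.camera_params("wrist")["T"].round(3))
E
```

```text
top head0 0.93 [418.  319.3] 402 432 306 334 665 
top head0 0.83 [410.7 170.6] 402 420 165 183 282 
top head0 0.76 [419.3 253. ] 403 435 238 265 677 
top head0 0.6 [419.9 211.2] 409 427 204 222 289 
top head0 0.57 [420.4 117.2] 405 433 99 134 752 
top sleeve0 0.92 [407.7 218.6] 397 429 201 231 529 
top sleeve0 0.89 [399.8 181.6] 391 421 163 195 496 
top comb_handle 0.86 [439.5 213.3] 416 474 164 265 2129 ((446.8202819824219, 211.0283966064453), (101.58362579345703, 56.19851303100586), 81.02737426757812)
top fixture 0.96 [440.6 211.5] 381 482 153 276 7334 ((432.0469970703125, 213.90484619140625), (113.26431274414062, 87.9710922241211), 80.77011108398438)
top post 0.83 [182.6 246.8] 158 207 221 270 1907 
top seat0 0.61 [306.  205.6] 262 349 164 250 5869 
top flux 0.68 [246.2 138.4] 236 257 129 152 411 
top mug 0.75 [312.2 114.5] 285 334 86 131 1496 
top mug 0.44 [440.9 211.1] 415 475 165 265 2125 
side head0 0.83 [329.  152.1] 316 337 124 171 725 
side head0 0.71 [389.3 158.5] 374 395 146 199 280 
side head0 0.64 [469.4 215.2] 453 483 179 239 1312 
side head0 0.51 [359.6 153.4] 348 368
[... 334 characters left out ...]
ide fixture 0.74 [400.7 194.6] 334 453 152 221 2202 ((396.1368408203125, 180.29299926757812), (111.89894104003906, 62.52948760986328), 18.996654510498047)
side post 0.69 [235.  307.5] 205 268 263 338 3320 
side post 0.34 [400.8 193.7] 335 453 153 220 2124 
side housing 0.72 [310.2 228.3] 270 357 200 259 4188 
side seat0 0.81 [313.2 226.6] 269 357 200 259 4208 
side flux 0.69 [220.2 218.4] 212 232 197 235 612 
side mug 0.74 [403.9 174.9] 372 435 153 199 360 
side mug 0.61 [257.7 179.2] 237 274 154 202 1610 
[[-0.    0.26 -0.97]
 [-0.   -0.97 -0.26]
 [-1.    0.    0.  ]] [[ 0.256 -0.935 -0.245  0.255]
 [-0.967 -0.248 -0.065 -0.682]
 [ 0.     0.254 -0.967  0.385]
 [ 0.     0.     0.     1.   ]]
```

View pics/c1.png

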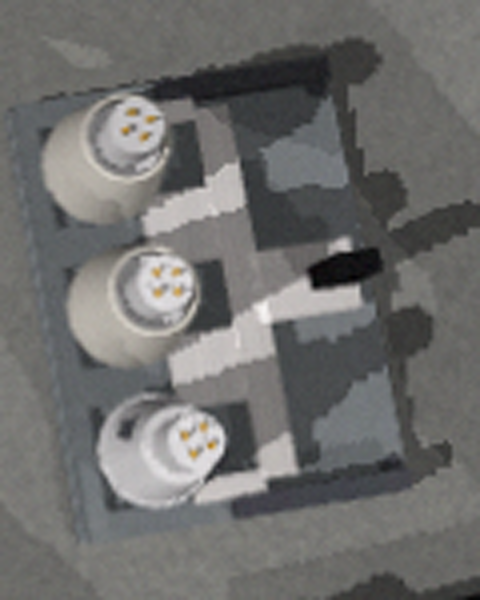

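Run:
```python
from h import *
B=np.array([[137,120],[166,280],[199,436]]); uv=np.c_[380+(B[:,0]+.5)/4-.5,140+(B[:,1]+.5)/4-.5]
P=plane("top",uv,.14); print(P.round(4), np.diff(P,axis=0).round(4))
d=P[0]-P[2]; ex=d[:2]/np.linalg.norm(d[:2]); ey=np.array([-ex[1],ex[0]]); c=P[:,:2].mean(0)
print("ex",ex,"yaw",np.degrees(np.arctan2(ex[1],ex[0])))
h=c-.130*ey; print("fix",c,"handle",h, proj("top",[[*h,.08],[*h,.028]]))
print("handle px in crop", (proj("top",[[*h,.08]])-[380,140])*4)
print("mug-ish", plane("top",[[246,134],[318,100]],.09).round(3))
bot.capture("top")
for t,z in(("post",0),("seat0",.03)):
    m=bot.masks_of("top",t)[0]["mask"]; ys,xs=np.where(m)
    cnt=max(cv2.findContours(m.astype(np.uint8),0,2)[0],key=cv2.contourArea)
    q=plane("top",cnt.reshape(-1,2),z); 
    print(t,cv2.minEnclosingCircle(q[:,:2].astype(np.float32)))
im=bot.capture("top"); cv2.imwrite("pics/c2.png",np.hstack([crop(im,258,158,358,258,4),crop(im,135,200,235,300,4)]))
```

```text
[[ 0.6013 -0.199   0.14  ]
 [ 0.5201 -0.21    0.14  ]
 [ 0.4426 -0.2232  0.14  ]] [[-0.0812 -0.011   0.    ]
 [-0.0775 -0.0132  0.    ]]
ex [0.98854217 0.15094493] yaw 8.681690514419907
fix [ 0.5213392  -0.21073213] handle [ 0.54096204 -0.33924261] [[475.06386666 202.6173522 ]
 [467.85297256 205.95722663]]
handle px in crop [[380.25546666 250.46940881]]
mug-ish [[ 0.696  0.147  0.09 ]
 [ 0.769 -0.008  0.09 ]]
post ((0.4667338728904724, 0.3058641850948334), 0.057640448212623596)
seat0 ((0.5443439483642578, 0.0236592348664999), 0.09709332138299942)
```

View pics/c2.png

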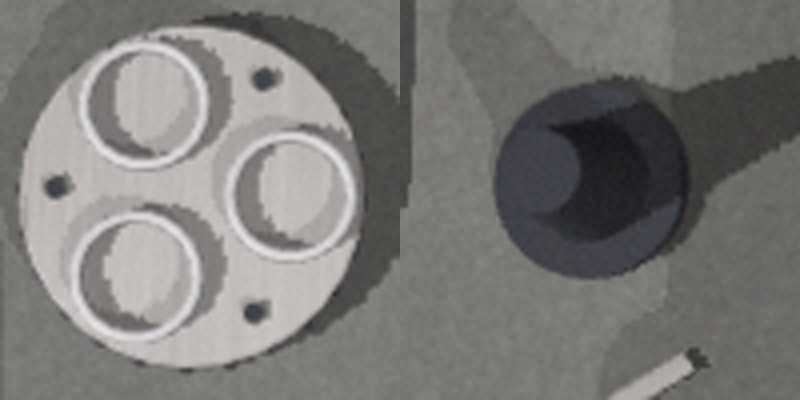

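```bash
cat >> h.py <<'E'
def mv(x,y,z,yaw,q=True):
    "tool pointing down at x,y,z with the jaw axis at yaw (deg) -> row numbers, either half turn"
    s=bot.sense(); r0=toolrot(); R0=r0.as_matrix()
    sh=R0.T@(np.array([x,y,z])-s["eef_pos"])/.5
    for k in(0,180):
        a=np.radians(yaw+k); Y=np.array([np.cos(a),np.sin(a),0]); X=np.array([0,0,-1.]); M=np.c_[X,Y,np.cross(X,Y)]
        rv=R.from_matrix(R0.T@M).as_rotvec()/np.pi
        if abs(np.linalg.norm(rv))<=.62: print("row",sh.round(4),rv.round(4), "rows~",np.ceil(max(np.linalg.norm(sh)*8,np.linalg.norm(rv)*180/10.7)),"q7",s["qpos"][6].round(0))
E
python3 - <<'E'
from h import *
mv(.541,-.339,.36,8.7)
E
```

```text
row [-0.2608 -0.5168 -0.8716] [-0.4656 -0.      0.    ] rows~ 9.0 q7 -5.0
row [-0.2608 -0.5168 -0.8716] [0.5344 0.     0.    ] rows~ 9.0 q7 -5.0
```

```bash
python3 -m jog '[[-0.12,0,0,0,0,0],[-0.24,0,0,0,0,0],[-0.3,0,0,0,0,0],[-0.3,-0.25,-0.4,-0.2,0,0],[-0.3,-0.25,-0.4,-0.2,0,0],[-0.3,-0.25,-0.4,-0.2,0,0],[-0.3,-0.25,-0.4,-0.2,0,0],[-0.3,-0.25,-0.4,-0.2,0,0]]'
python3 - <<'E'
from h import *
mv(.541,-.339,.30,8.7)
E
```

```text
clock: 2.3
eef_pos: [0.351, -0.5251, 0.3802]
ee_rot: [147.9, 89.9, 19.2]
wrist_force: [0.1, 0.4, 0.0]
width: 0.0933
row [ 0.1614  0.0637 -0.5277] [-0.2633 -0.0004 -0.0005] rows~ 5.0 q7 8.0
```

```bash
python3 -m jog '[[0,0.064,-0.528,-0.263,0,0],[0,0.064,-0.528,-0.263,0,0],[0,0.064,-0.528,-0.263,0,0],[0,0.064,-0.528,-0.263,0,0],[0,0.064,-0.528,-0.263,0,0],[0.16,0.064,-0.528,-0.263,0,0],[0.16,0.064,-0.528,-0.263,0,0],[0.16,0.064,-0.528,-0.263,0,0]]'
python3 - <<'E'
from h import *
P=bot.camera_params("wrist"); im=bot.capture("wrist"); cv2.imwrite("pics/w1.png",im); print(P["T"].round(3),bot.sense()["qpos"].round(0))
h=np.array([.541,-.339,.08]); print(proj("wrist",[h,[.541,-.339,.028]],P))
for m in bot.masks_of("wrist","comb_handle"): print(m["confidence"],m["centre"])
E
```

```text
clock: 3.3
eef_pos: [0.538, -0.3447, 0.299]
ee_rot: [-120.4, 89.9, 157.7]
wrist_force: [-0.0, 0.7, 0.4]
width: 0.0931
[[ 0.99   0.136  0.035  0.529]
 [ 0.141 -0.958 -0.251 -0.275]
 [-0.001  0.254 -0.967  0.455]
 [ 0.     0.     0.     1.   ]] [ 44.  26. -25.  98.  12.  59.  23.]
[[324.70339768 172.34177291]
 [324.45605612 166.09999231]]
0.87 [321.4, 117.1]
```

View pics/w1.png

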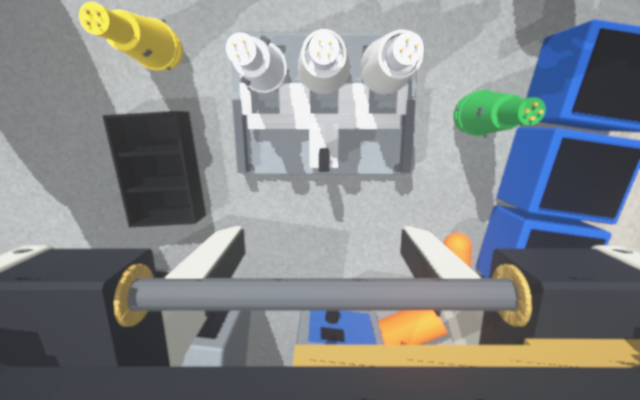

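Run:
```python
from h import *
P=bot.camera_params("wrist")
im=cv2.imread("pics/w1.png"); 
B=plane("wrist",[[241,47],[324,45],[407,47]],.14,P); print(B.round(4))
e=plane("wrist",[[324,171]],.08,P)[0]; b=plane("wrist",[[324,149]],.028,P)[0]
print(e,b,P["mtx"][0,0])
for yaw in (8.1,8.7):
    a=np.radians(yaw);ey=np.array([-np.sin(a),np.cos(a)]); print(e[:2]+.013*ey,b[:2]-.013*ey, B[1,:2]-.13*ey)
    mv(*(e[:2]+.013*ey),.065,yaw)
g=cv2.cvtColor(im,cv2.COLOR_BGR2GRAY); print(g[140:180,324])
```

```text
[[ 0.4437 -0.2198  0.14  ]
 [ 0.5226 -0.2067  0.14  ]
 [ 0.6022 -0.1972  0.14  ]]
[ 0.54203348 -0.33825415  0.08      ] [ 0.53921843 -0.31578136  0.028     ] 299.34873195134224
[ 0.54020177 -0.32538384] [ 0.54105015 -0.32865167] [ 0.54093684 -0.3354074 ]
row [ 0.4724  0.0066 -0.0387] [ 0.0003  0.0004 -0.0005] rows~ 4.0 q7 23.0
[ 0.54006709 -0.32540373] [ 0.54118482 -0.32863178] [ 0.54228359 -0.33520853]
row [ 0.4724  0.0063 -0.0387] [-0.003   0.0004 -0.0005] rows~ 4.0 q7 23.0
[221 221 222 226 233 234 227 198 139  91  77  77  79  80  81  80  81  80
  80  79  79  78  78  78  78  77  77  77  77  76  79  97 124 134 135 139
 142 141 140 140]
```

```bash
python3 -m jog '[[0.2,0.006,-0.034,-0.002,0,0],[0.3,0.006,-0.034,-0.002,0,0],[0.4,0.006,-0.034,-0.002,0,0],[0.44,0.006,-0.034,-0.002,0,0],[0.47,0.006,-0.034,-0.002,0,0],[0.47,0.006,-0.034,-0.002,0,0],[0.47,0.006,-0.034,-0.002,0,0]]'; python3 -m jog '[[0,0,0,0,0,0],[0,0,0,0,0,0],[0,0,0,0,0,0],[0,0,0,0,0,0],[0,0,0,0,0,0],[0,0,0,0,0,0],[0,0,0,0,0,0],[0,0,0,0,0,0]]' -1 25
python3 - <<'E'
from h import *
mv(.5335,-.279,.064,8.4)
E
```

```text
clock: 4.28
eef_pos: [0.5405, -0.3273, 0.0666]
ee_rot: [50.7, 89.8, -30.8]
wrist_force: [0.5, 0.4, -0.1]
width: 0.093
clock: 5.28
eef_pos: [0.5386, -0.3267, 0.0645]
ee_rot: [-98.4, 89.9, -179.8]
wrist_force: [-11.3, -1.9, 8.5]
width: 0.0177
row [ 0.001   0.0042 -0.0958] [ 0.001  -0.0001  0.0005] rows~ 1.0 q7 13.0
```

```bash
python3 -m jog '[[0,-0.004,0,0,0,0],[0,-0.006,0,0,0,0],[0,-0.006,0,0,0,0],[0,-0.006,0,0,0,0]]'; python3 -m jog '[[0,0,-0.02,0,0,0],[0,0,-0.04,0,0,0],[0,0,-0.06,0,0,0],[0,0,-0.08,0,0,0],[0,0,-0.09,0,0,0],[0,0,-0.095,0,0,0],[0,0,-0.1,0,0,0],[0,0,-0.1,0,0,0]]'
python3 - <<'E'
from h import *
P=bot.camera_params("wrist"); cv2.imwrite("pics/w2.png",bot.capture("wrist"))
E
```

```text
clock: 5.78
eef_pos: [0.5367, -0.327, 0.0645]
ee_rot: [87.7, 90.0, 6.2]
wrist_force: [2.2, -0.2, -4.8]
width: 0.0142
clock: 6.78
eef_pos: [0.5307, -0.2851, 0.0655]
ee_rot: [22.1, 89.4, -59.6]
wrist_force: [9.6, -25.5, -12.3]
width: 0.0138
```

View pics/w2.png

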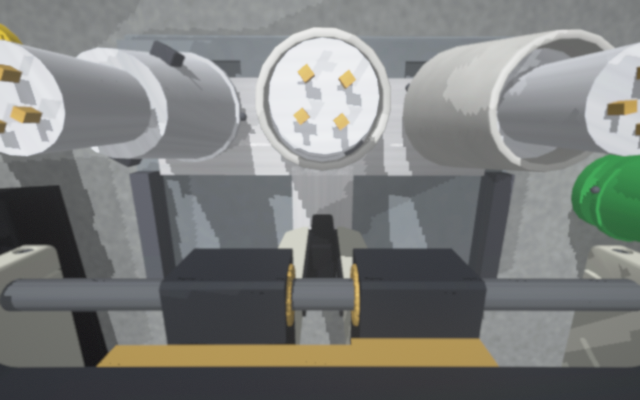

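```bash
python3 -m jog '[[0,0,-0.005,0,0,0],[0,0,-0.01,0,0,0],[0,0,-0.01,0,0,0],[0,0,-0.01,0,0,0]]' - 50
python3 - <<'E'
from h import *
bot.capture("side"); im=bot.capture("side"); cv2.imwrite("pics/s2.png",crop(im,310,110,480,240,4))
a=np.radians(8.3); T=bot.capture("top"); 
print(plane("top",[[380+372/4,140+262/4]],.08))
E
```

```text
clock: 7.32
eef_pos: [0.5306, -0.2846, 0.0656]
ee_rot: [20.9, 89.2, -61.0]
wrist_force: [13.1, -39.5, -18.6]
width: 0.0135
[[ 0.53483954 -0.33439049  0.08      ]]
```

View pics/s2.png

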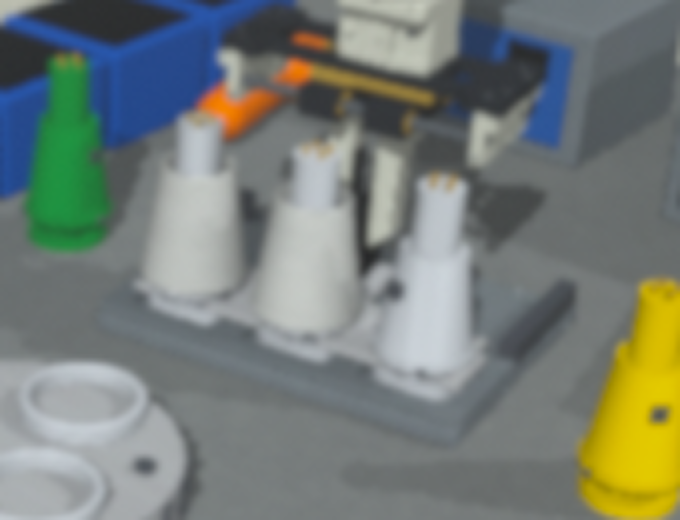

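```bash
python3 -m jog '[[0,0.002,0.01,0,0,0],[0,0.004,0.016,0,0,0],[0,0.004,0.018,0,0,0],[0,0.004,0.018,0,0,0],[0,0.004,0.018,0,0,0]]'
python3 - <<'E'
from h import *
print(plane("top",[[380+372/4,140+262/4]],.08))
mv(.6017,-.1976,.19,98.2)
E
```

```text
clock: 8.1
eef_pos: [0.5307, -0.2849, 0.0654]
ee_rot: [-8.9, 89.7, -90.5]
wrist_force: [0.3, -12.0, -1.0]
width: 0.0135
[[ 0.53483954 -0.33439049  0.08      ]]
row [-0.25    0.1658 -0.1508] [-0.4988  0.001   0.0013] rows~ 9.0 q7 9.0
row [-0.25    0.1658 -0.1508] [ 0.5012  0.0013 -0.001 ] rows~ 9.0 q7 9.0
```

```bash
python3 -m jog '[[0,0,0.002,0,0,0],[0,0,0.003,0,0,0],[0,0,0.003,0,0,0],[-0.12,0,0.003,0,0,0],[-0.24,0,0.003,0,0,0],[-0.36,0,0.003,0,0,0],[-0.4,0,0.003,0,0,0]]' 0.7 20; python3 -m jog '[[0,0.16,-0.14,-0.25,0,0],[0,0.16,-0.14,-0.25,0,0],[0,0.16,-0.14,-0.25,0,0],[0,0.16,-0.14,-0.25,0,0],[0,0.16,-0.14,-0.25,0,0],[0,0.16,-0.14,-0.25,0,0]]'
python3 - <<'E'
from h import *
mv(.6017,-.1976,.20,98.2); print(bot.sense()["qpos"].round(0))
E
```

```text
clock: 8.98
eef_pos: [0.5328, -0.2825, 0.2686]
ee_rot: [56.3, 89.7, -25.1]
wrist_force: [-0.0, 0.1, -0.8]
width: 0.0772
clock: 9.72
eef_pos: [0.6001, -0.2016, 0.2645]
ee_rot: [-179.2, 90.0, 144.2]
wrist_force: [0.1, -0.2, -0.6]
width: 0.0789
row [ 0.1289  0.0083 -0.0021] [-2.489e-01 -1.000e-04 -1.000e-04] rows~ 5.0 q7 46.0
[ 38.  30. -37. 101.  21.  57.  46.]
```

```bash
python3 -m jog '[[0,0.008,-0.002,-0.249,0,0],[0,0.008,-0.002,-0.249,0,0],[0,0.008,-0.002,-0.249,0,0],[0,0.008,-0.002,-0.249,0,0],[0,0.008,-0.002,-0.249,0,0],[0,0.008,-0.002,-0.249,0,0]]'
python3 - <<'E'
from h import *
mv(.6017,-.1976,.092,98.2); print(bot.sense()["qpos"].round(0))
P=bot.camera_params("wrist"); cv2.imwrite("pics/w3.png",bot.capture("wrist"))
for c in ([.6017,-.1976],[.5225,-.209]): print(proj("wrist",[[*c,.14]],P))
E
```

```text
clock: 10.48
eef_pos: [0.6018, -0.1978, 0.2645]
ee_rot: [141.7, 90.0, 149.9]
wrist_force: [0.1, -0.1, 0.4]
width: 0.0789
row [ 3.451e-01  3.000e-04 -2.000e-04] [-0.0003 -0.0001 -0.    ] rows~ 3.0 q7 84.0
[ 44.  33. -49. 100.  28.  60.  84.]
[[322.34587476 192.88715533]]
[[322.19820205 106.16107017]]
```

View pics/w3.png

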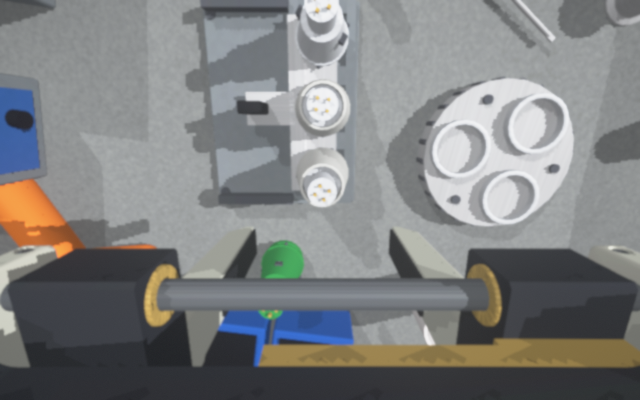

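```bash
python3 -m jog '[[0.1,0,0,0,0,0],[0.2,0,0,0,0,0],[0.27,0,0,0,0,0],[0.31,0,0,0,0,0],[0.33,0,0,0,0,0],[0.345,0,0,0,0,0],[0.345,0,0,0,0,0]]'; python3 -m jog '[[0,0,0,0,0,0],[0,0,0,0,0,0],[0,0,0,0,0,0],[0,0,0,0,0,0],[0,0,0,0,0,0],[0,0,0,0,0,0]]' -1 15
```

```text
clock: 11.4
eef_pos: [0.6022, -0.1978, 0.0925]
ee_rot: [-39.3, 90.0, -31.0]
wrist_force: [0.3, -0.3, 0.8]
width: 0.0791
clock: 12.15
eef_pos: [0.6021, -0.198, 0.0923]
ee_rot: [-57.9, 90.0, -49.5]
wrist_force: [0.2, -0.7, 4.6]
width: 0.0549
```

```bash
python3 -m jog '[[-0.01,0,0,0,0,0],[-0.02,0,0,0,0,0],[-0.03,0,0,0,0,0],[-0.04,0,0,0,0,0],[-0.05,0,0,0,0,0],[-0.06,0,0,0,0,0],[-0.07,0,0,0,0,0],[-0.08,0,0,0,0,0]]' - 25;python3 -m jog '[[-0.03,0,0,0,0,0],[-0.07,0,0,0,0,0],[-0.12,0,0,0,0,0],[-0.18,0,0,0,0,0],[-0.24,0,0,0,0,0],[-0.28,0,0,0,0,0],[-0.28,0,0,0,0,0]]'
python3 - <<'E'
from h import *
im=bot.capture("side"); cv2.imwrite("pics/s3.png",np.hstack([crop(im,310,60,480,240,2),crop(im,195,240,280,345,3)[:360]]) if 0 else crop(im,190,60,480,345,2))
bot.capture("top")
m=bot.masks_of("top","post")[0]["mask"]
cnt=max(cv2.findContours(m.astype(np.uint8),0,2)[0],key=cv2.contourArea)
print(cv2.minEnclosingCircle(plane("top",cnt.reshape(-1,2),.006)[:,:2].astype(np.float32)))
mv(.466,.306,.26,98); print(bot.sense()["qpos"].round(0))
E
```

```text
clock: 13.15
eef_pos: [0.602, -0.1976, 0.1326]
ee_rot: [24.3, 90.0, 32.7]
wrist_force: [0.4, 0.2, -1.2]
width: 0.0548
clock: 14.02
eef_pos: [0.6025, -0.1977, 0.274]
ee_rot: [-28.6, 89.8, -20.2]
wrist_force: [0.4, 0.5, -2.2]
width: 0.0546
((0.46452876925468445, 0.3046572506427765), 0.056691061705350876)
row [ 0.0227  1.0365 -0.1203] [ 0.0022 -0.0005 -0.0001] rows~ 9.0 q7 84.0
[ 45.  33. -49. 100.  28.  61.  84.]
```

View pics/s3.png

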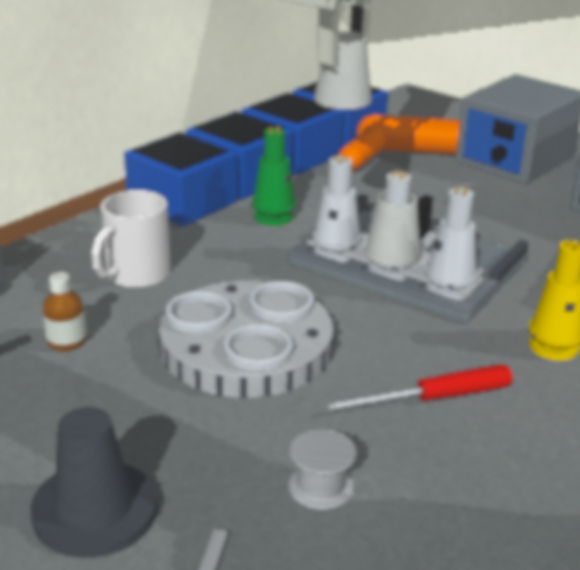

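```bash
python3 -m jog '[[0,0.125,-0.015,0,0,0],[0,0.25,-0.03,0,0,0],[0,0.375,-0.045,0,0,0],[0,0.5,-0.06,0,0,0],[0,0.625,-0.075,0,0,0],[0,0.75,-0.09,0,0,0],[0,0.85,-0.1,0,0,0],[0,0.85,-0.1,0,0,0]]'
python3 - <<'E'
from h import *
print(plane("top",[[169.4+.2,241.4]],.1))
P=bot.camera_params("wrist"); im=bot.capture("wrist"); cv2.imwrite("pics/w4.png",im)
c=[.4645,.305]; print(proj("wrist",[[*c,.1],[*c,.012]],P))
mv(.465,.305,.26,98)
for m in bot.masks_of("wrist","post")[:2]:
    print(m["confidence"],m["centre"])
    cnt=max(cv2.findContours(m["mask"].astype(np.uint8),0,2)[0],key=cv2.contourArea)
    print(cv2.minEnclosingCircle(plane("wrist",cnt.reshape(-1,2),.012,P)[:,:2].astype(np.float32)))
E
```

```text
clock: 15.18
eef_pos: [0.4882, 0.2199, 0.2717]
ee_rot: [114.0, 89.9, 122.9]
wrist_force: [-0.7, -1.1, -2.6]
width: 0.0548
[[0.46655383 0.30357066 0.1       ]]
[[400.98134768 173.68113545]
 [384.80963889 162.44905243]]
row [ 0.0227  0.1812 -0.0213] [ 0.0037 -0.0005 -0.0001] rows~ 2.0 q7 42.0
0.82 [384.7, 161.9]
((0.4671184718608856, 0.30504029989242554), 0.05687735974788666)
```

View pics/w4.png

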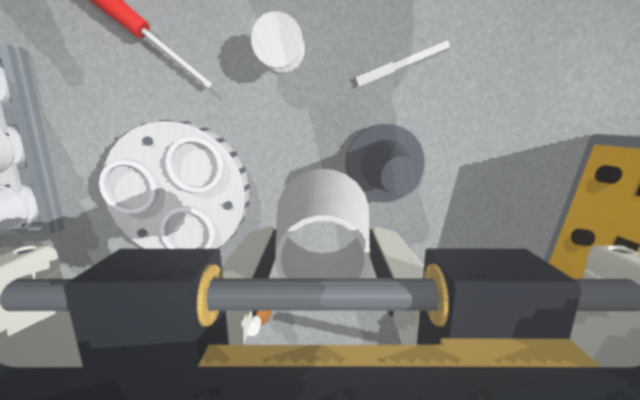

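```bash
python3 -m jog '[[0,0.1,-0.02,0,0,0],[0,0.18,-0.024,0,0,0],[0,0.18,-0.024,0,0,0],[0,0.18,-0.024,0,0,0],[0,0.18,-0.024,0,0,0]]'
python3 - <<'E'
from h import *
print(bot.sense()["wrist_force"]);mv(.4665,.3045,.115,98)
E
```

```text
clock: 15.9
eef_pos: [0.4661, 0.3006, 0.2716]
ee_rot: [-117.4, 89.9, -109.2]
wrist_force: [0.2, 0.6, -1.4]
width: 0.0551
[ 0.20256704  0.62675917 -1.42057127]
row [0.3133 0.008  0.0022] [ 0.0014 -0.0002  0.0004] rows~ 3.0 q7 33.0
```

```bash
python3 -m jog '[[0,0.008,0.002,0.001,0,0],[0.1,0.008,0.002,0.001,0,0],[0.18,0.008,0.002,0.001,0,0],[0.24,0.008,0.002,0.001,0,0],[0.28,0.008,0.002,0.001,0,0],[0.31,0.008,0.002,0.001,0,0],[0.31,0.008,0.002,0.001,0,0],[0.31,0.008,0.002,0.001,0,0]]'; python3 -m jog '[[0.01,0,0,0,0,0],[0.018,0,0,0,0,0],[0.018,0,0,0,0,0],[0.018,0,0,0,0,0]]';python3 -m jog '[[0.006,0,0,0,0,0],[0.006,0,0,0,0,0],[0.006,0,0,0,0,0]]'
```

```text
clock: 16.9
eef_pos: [0.4661, 0.3071, 0.1178]
ee_rot: [22.8, 89.9, 31.0]
wrist_force: [-0.1, 0.5, -1.0]
width: 0.055
clock: 17.4
eef_pos: [0.4663, 0.3062, 0.1081]
ee_rot: [-54.9, 89.9, -46.7]
wrist_force: [4.0, -3.7, -0.9]
width: 0.0551
clock: 17.77
eef_pos: [0.4666, 0.3059, 0.1053]
ee_rot: [-57.2, 89.9, -49.0]
wrist_force: [4.4, -4.4, 2.3]
width: 0.055
```

```bash
python3 -m jog '[[0,-0.003,0.003,0,0,0],[0,-0.003,0.003,0,0,0],[0.004,-0.003,0.003,0,0,0],[0.004,-0.003,0.003,0,0,0]]'
```

```text
clock: 18.27
eef_pos: [0.4673, 0.3055, 0.103]
ee_rot: [174.5, 90.0, -177.3]
wrist_force: [0.9, -1.2, -0.9]
width: 0.0544
```

```bash
python3 -m jog '[[0.004,0,0,0,0,0],[0.004,0,0,0,0,0],[0.004,0,0,0,0,0]]'
```

```text
clock: 18.65
eef_pos: [0.4675, 0.3054, 0.101]
ee_rot: [-81.5, 90.0, -73.3]
wrist_force: [2.2, -2.4, -1.2]
width: 0.0547
```

```bash
python3 -m jog '[[0.003,-0.002,0.002,0,0,0],[0.005,-0.002,0.002,0,0,0],[0.005,-0.002,0.002,0,0,0]]'; python3 -m jog '[[0.004,0,0,0,0,0],[0.004,0,0,0,0,0],[0.004,0,0,0,0,0]]'
```

```text
clock: 19.02
eef_pos: [0.4681, 0.305, 0.0984]
ee_rot: [135.1, 90.0, 143.3]
wrist_force: [0.0, 0.6, -1.6]
width: 0.0548
clock: 19.4
eef_pos: [0.4682, 0.3051, 0.0974]
ee_rot: [25.5, 90.0, 33.7]
wrist_force: [-2.8, -1.2, 8.5]
width: 0.055
```

```bash
python3 -m jog '[[-0.003,0,0,0,0,0],[-0.003,0,0,0,0,0],[-0.003,0,0,0,0,0]]'; python3 -m jog '[[0,0,0,0,0,0],[0,0,0,0,0,0],[0,0,0,0,0,0],[-0.1,0,0,0,0,0],[-0.2,0,0,0,0,0],[-0.3,0,0,0,0,0],[-0.34,0,0,0,0,0]]' 0.7
python3 - <<'E'
from h import *
im=bot.capture("side"); cv2.imwrite("pics/s4.png",np.hstack([crop(im,180,190,340,350,2),crop(im,310,100,470,260,2)]))
mv(.5225,-.2093,.265,98.2); print(bot.sense()["qpos"].round(0))
E
```

```text
clock: 19.77
eef_pos: [0.4681, 0.3041, 0.0976]
ee_rot: [-146.1, 89.9, -137.8]
wrist_force: [-1.4, -1.1, -7.3]
width: 0.0544
clock: 20.65
eef_pos: [0.4691, 0.3055, 0.271]
ee_rot: [22.9, 89.8, 31.1]
wrist_force: [-0.0, -0.5, 0.1]
width: 0.0793
row [ 0.012  -1.0347 -0.0422] [ 0.0001  0.0015 -0.0006] rows~ 9.0 q7 32.0
[ -3.  27. -51. 109.  26.  56.  32.]
```

View pics/s4.png

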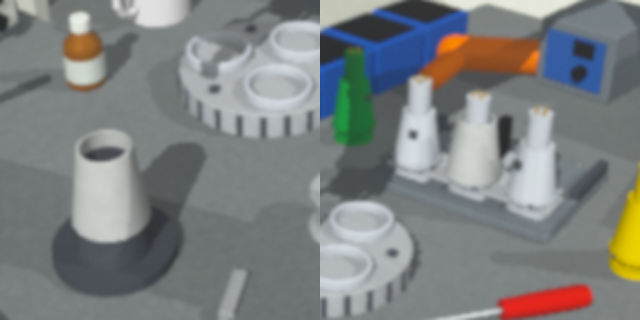

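```bash
python3 -m jog '[[0,-0.125,-0.005,0,0,0],[0,-0.25,-0.01,0,0,0],[0,-0.375,-0.015,0,0,0],[0,-0.5,-0.02,0,0,0],[0,-0.625,-0.025,0,0,0],[0,-0.75,-0.03,0,0,0],[0,-0.875,-0.035,0,0,0],[0,-1.0,-0.04,0,0,0]]'; python3 -m jog '[[0,-0.04,-0.002,0,0,0],[0,-0.04,-0.002,0,0,0],[0,-0.04,-0.002,0,0,0]]'
python3 - <<'E'
from h import *
mv(.5225,-.2093,.092,98.2); P=bot.camera_params("wrist"); im=bot.capture("wrist"); print(proj("wrist",[[.5225,-.2093,.14]],P)); g=crop(im,260,120,380,240,1)
for m in bot.masks_of("wrist","head0")[:4]: print(m["confidence"],m["centre"])
E
```

```text
clock: 21.7
eef_pos: [0.5197, -0.195, 0.2669]
ee_rot: [158.0, 89.9, 166.2]
wrist_force: [1.4, 0.3, 0.0]
width: 0.0791
clock: 22.08
eef_pos: [0.5221, -0.2103, 0.2679]
ee_rot: [100.9, 89.9, 109.3]
wrist_force: [-0.2, 0.2, 0.5]
width: 0.0791
row [0.3518 0.0016 0.0012] [ 0.001  -0.0001 -0.0003] rows~ 3.0 q7 87.0
[[323.01336114 192.71687157]]
0.92 [322.5, 106.3]
0.84 [350.3, 5.4]
0.72 [283.2, 325.5]
0.58 [322.9, 183.7]
```

Same geometry as for the first sleeve; descend, grip, lift.

```bash
python3 -m jog '[[0.1,0.001,0.001,0,0,0],[0.2,0.001,0.001,0,0,0],[0.27,0.001,0.001,0,0,0],[0.31,0.001,0.001,0,0,0],[0.335,0.001,0.001,0,0,0],[0.35,0.001,0.001,0,0,0],[0.35,0.001,0.001,0,0,0]]'; python3 -m jog '[[0,0,0,0,0,0],[0,0,0,0,0,0],[0,0,0,0,0,0],[0,0,0,0,0,0],[0,0,0,0,0,0],[0,0,0,0,0,0]]' -1 20; python3 -m jog '[[-0.01,0,0,0,0,0],[-0.02,0,0,0,0,0],[-0.03,0,0,0,0,0],[-0.04,0,0,0,0,0],[-0.05,0,0,0,0,0],[-0.06,0,0,0,0,0],[-0.07,0,0,0,0,0],[-0.08,0,0,0,0,0]]' - 25;python3 -m jog '[[-0.03,0,0,0,0,0],[-0.07,0,0,0,0,0],[-0.12,0,0,0,0,0],[-0.18,0,0,0,0,0],[-0.24,0,0,0,0,0],[-0.28,0,0,0,0,0],[-0.28,0,0,0,0,0]]'
python3 - <<'E'
from h import *
P=bot.camera_params("top"); bot.capture("top")
for t in ("post","sleeve0"):
  for m in bot.masks_of("top",t)[:3]:
    cnt=max(cv2.findContours(m["mask"].astype(np.uint8),0,2)[0],key=cv2.contourArea)
    print(t,m["confidence"],m["centre"],cv2.minEnclosingCircle(plane("top",cnt.reshape(-1,2),.006)[:,:2].astype(np.float32)),plane("top",[m["centre"]],.08).round(3))
mv(.468,.305,.275,98)
E
```

```text
clock: 23.05
eef_pos: [0.5228, -0.2121, 0.0934]
ee_rot: [-43.4, 90.0, -35.1]
wrist_force: [0.1, -0.4, -0.0]
width: 0.079
clock: 23.8
eef_pos: [0.5229, -0.2114, 0.0935]
ee_rot: [25.7, 89.9, 34.0]
wrist_force: [0.7, 3.3, 5.5]
width: 0.0543
clock: 24.8
eef_pos: [0.5225, -0.212, 0.1335]
ee_rot: [-79.1, 90.0, -70.8]
wrist_force: [-0.5, 1.0, -2.2]
width: 0.054
clock: 25.68
eef_pos: [0.5231, -0.2122, 0.2748]
ee_rot: [-36.0, 89.8, -27.8]
wrist_force: [-0.4, -0.5, -2.1]
width: 0.0542
post 0.83 [191.6, 250.4] ((0.4634016454219818, 0.3026652932167053), 0.05619874224066734) [[0.448 0.262 0.08 ]]
post 0.63 [315.3, 110.7] ((0.779098629951477, 0.009420414455235004), 0.06482236832380295) [[ 0.748 -0.002  0.08 ]]
sleeve0 0.72 [178.4, 238.3] ((0.46595820784568787, 0.31353431940078735), 0.03655686229467392) [[0.474 0.291 0.08 ]]
sleeve0 0.6 [437.4, 216.9] ((0.5232405662536621, -0.2691498100757599), 0.03192667290568352) [[ 0.512 -0.256  0.08 ]]
row [-0.0051  1.0391  0.0411] [ 0.0012 -0.0004 -0.0001] rows~ 9.0 q7 88.0
```

```bash
python3 -m jog '[[0,0.125,0.005,0,0,0],[0,0.25,0.01,0,0,0],[0,0.375,0.015,0,0,0],[0,0.5,0.02,0,0,0],[0,0.625,0.025,0,0,0],[0,0.75,0.03,0,0,0],[0,0.875,0.035,0,0,0],[0,1.0,0.04,0,0,0]]'; python3 -m jog '[[0,0.038,0.001,0,0,0],[0,0.038,0.001,0,0,0],[0,0.038,0.001,0,0,0],[0,0.038,0.001,0,0,0]]'
python3 - <<'E'
from h import *
mv(.4682,.3043,.15,98)
E
```

```text
clock: 26.82
eef_pos: [0.4701, 0.2868, 0.2719]
ee_rot: [-155.1, 89.9, -146.9]
wrist_force: [1.2, 0.0, -0.4]
width: 0.0541
clock: 27.32
eef_pos: [0.469, 0.3025, 0.2727]
ee_rot: [-121.4, 89.9, -113.3]
wrist_force: [0.4, 0.1, -1.7]
width: 0.0542
row [ 0.2454  0.0041 -0.001 ] [ 0.0006 -0.0002  0.0003] rows~ 2.0 q7 32.0
```

```bash
python3 -m jog '[[0.06,0.004,-0.001,0,0,0],[0.13,0.004,-0.001,0,0,0],[0.18,0.004,-0.001,0,0,0],[0.22,0.004,-0.001,0,0,0],[0.24,0.004,-0.001,0,0,0],[0.24,0.004,-0.001,0,0,0]]'; python3 -m jog '[[0.01,0,0,0,0,0],[0.016,0,0,0,0,0],[0.016,0,0,0,0,0],[0.016,0,0,0,0,0]]'; python3 -m jog '[[0.006,0,0,0,0,0],[0.006,0,0,0,0,0],[0.006,0,0,0,0,0]]'
```

```text
clock: 28.08
eef_pos: [0.4678, 0.3058, 0.1529]
ee_rot: [-152.4, 90.0, -144.2]
wrist_force: [-0.5, -0.0, -1.4]
width: 0.054
clock: 28.58
eef_pos: [0.4679, 0.3061, 0.1453]
ee_rot: [8.3, 90.0, 16.6]
wrist_force: [-0.4, -0.8, -1.7]
width: 0.0539
clock: 28.95
eef_pos: [0.4677, 0.3058, 0.142]
ee_rot: [-128.9, 90.0, -120.7]
wrist_force: [0.5, -0.7, -2.0]
width: 0.0544
```

```bash
python3 -m jog '[[0.004,-0.001,0,0,0,0],[0.008,-0.001,0,0,0,0],[0.008,-0.001,0,0,0,0]]'; python3 -m jog '[[0.004,0,0,0,0,0],[0.004,0,0,0,0,0],[0.004,0,0,0,0,0]]'; python3 -m jog '[[0.003,0,0,0,0,0],[0.003,0,0,0,0,0],[0.003,0,0,0,0,0]]'
```

```text
clock: 29.32
eef_pos: [0.4678, 0.3052, 0.1378]
ee_rot: [-130.5, 90.0, -122.3]
wrist_force: [0.5, -1.5, -0.7]
width: 0.0546
clock: 29.7
eef_pos: [0.4679, 0.3051, 0.1359]
ee_rot: [-117.4, 90.0, -109.2]
wrist_force: [0.6, -3.8, -1.4]
width: 0.0541
clock: 30.08
eef_pos: [0.4679, 0.305, 0.1345]
ee_rot: [-100.1, 89.9, -91.9]
wrist_force: [0.7, -4.7, 1.2]
width: 0.054
```

```bash
python3 -m jog '[[0,-0.003,0,0,0,0],[0.002,-0.003,0,0,0,0],[0.002,-0.003,0,0,0,0]]'; python3 -m jog '[[0.003,-0.001,0,0,0,0],[0.003,-0.001,0,0,0,0],[0.003,-0.001,0,0,0,0]]'
```

```text
clock: 30.45
eef_pos: [0.4681, 0.3045, 0.1336]
ee_rot: [83.2, 90.0, 91.4]
wrist_force: [-0.1, -1.7, -1.6]
width: 0.0541
clock: 30.82
eef_pos: [0.4681, 0.304, 0.1321]
ee_rot: [92.3, 90.0, 100.5]
wrist_force: [-0.1, 1.2, -2.0]
width: 0.054
```

```bash
python3 -m jog '[[0.003,0,0,0,0,0],[0.003,0,0,0,0,0],[0.003,0,0,0,0,0]]'; python3 -m jog '[[0.002,0,0,0,0,0],[0.002,0,0,0,0,0],[0.002,0,0,0,0,0]]'
```

```text
clock: 31.2
eef_pos: [0.4681, 0.304, 0.1307]
ee_rot: [78.0, 90.0, 86.2]
wrist_force: [-1.6, 1.9, -0.0]
width: 0.0542
clock: 31.58
eef_pos: [0.4682, 0.304, 0.1301]
ee_rot: [36.6, 90.0, 44.9]
wrist_force: [-0.6, 0.7, 5.3]
width: 0.0542
```

```bash
python3 -m jog '[[0,0,0,0,0,0],[0,0,0,0,0,0],[0,0,0,0,0,0],[-0.1,0,0,0,0,0],[-0.2,0,0,0,0,0],[-0.28,0,0,0,0,0],[-0.28,0,0,0,0,0]]' 0.7
python3 - <<'E'
from h import *
im=bot.capture("side"); a=crop(im,180,170,340,350,2); im=bot.capture("top");b=crop(im,130,190,230,302,3.2); cv2.imwrite("pics/s5.png",np.hstack([a,b[:360]]) if b.shape[0]>=360 else a)
mv(.5307,-.286,.27,8.2)
E
```

```text
clock: 32.45
eef_pos: [0.4691, 0.3045, 0.2723]
ee_rot: [21.3, 89.7, 29.5]
wrist_force: [-0.1, -1.3, -0.4]
width: 0.0787
row [-7.0000e-04 -1.1838e+00 -4.4300e-02] [5.e-01 2.e-04 1.e-04] rows~ 10.0 q7 32.0
row [-7.0000e-04 -1.1838e+00 -4.4300e-02] [-5.e-01 -1.e-04  2.e-04] rows~ 10.0 q7 32.0
```

```bash
python3 -m jog '[[0,-0.125,0,0.05,0,0],[0,-0.25,0,0.1,0,0],[0,-0.375,0,0.15,0,0],[0,-0.5,0,0.2,0,0],[0,-0.625,0,0.25,0,0],[0,-0.75,0,0.3,0,0],[0,-0.875,0,0.35,0,0],[0,-1.0,0,0.4,0,0]]'
python3 - <<'E'
from h import *
mv(.5307,-.286,.27,8.2)
E
```

```text
clock: 33.55
eef_pos: [0.539, -0.1934, 0.268]
ee_rot: [-125.0, 89.9, 171.0]
wrist_force: [-0.0, 0.1, 0.5]
width: 0.0792
row [-0.004  -0.0958  0.1592] [ 0.0985 -0.0003  0.0007] rows~ 2.0 q7 24.0
```

View pics/s5.png

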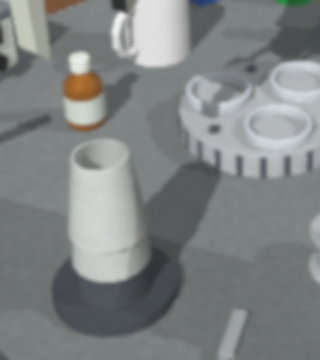

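```bash
python3 -m jog '[[0,-0.096,0.159,0.098,0,0],[0,-0.096,0.159,0.098,0,0],[0,-0.096,0.159,0.098,0,0],[0,-0.096,0.159,0.098,0,0]]'
python3 - <<'E'
from h import *
mv(.5307,-.286,.066,8.2)
P=bot.camera_params("wrist"); im=bot.capture("wrist"); print(proj("wrist",[[.5307,-.286,.08]],P))
for m in bot.masks_of("wrist","comb_handle")[:1]:
  k=m["mask"]&(im.max(2)<60); ys,xs=np.where(k); print(m["confidence"],xs.min(),xs.max(),ys.min(),ys.max(),len(xs),xs.mean())
for m in bot.masks_of("wrist","head0")[:5]: print(m["confidence"],m["centre"])
E
```

```text
clock: 34.05
eef_pos: [0.5315, -0.2825, 0.2684]
ee_rot: [-135.1, 89.9, 143.6]
wrist_force: [0.2, -0.6, 0.3]
width: 0.0789
row [ 0.4048 -0.002   0.0072] [ 0.0029 -0.0005  0.0005] rows~ 4.0 q7 18.0
[[320.46051823 184.06368723]]Traceback (most recent call last):
  File "<stdin>", line 5, in <module>
    return umr_minimum(a, axis, None, out, keepdims, initial, where)
ValueError: zero-size array to reduction operation minimum which has no identity
```

```bash
python3 -m jog '[[0.1,-0.002,0.006,0.002,0,0],[0.2,-0.002,0.006,0.002,0,0],[0.3,-0.002,0.006,0.002,0,0],[0.36,-0.002,0.006,0.002,0,0],[0.39,-0.002,0.006,0.002,0,0],[0.402,-0.002,0.006,0.002,0,0],[0.402,-0.002,0.006,0.002,0,0],[0.402,-0.002,0.006,0.002,0,0]]'; python3 -m jog '[[0,0,0,0,0,0],[0,0,0,0,0,0],[0,0,0,0,0,0],[0,0,0,0,0,0],[0,0,0,0,0,0],[0,0,0,0,0,0],[0,0,0,0,0,0],[0,0,0,0,0,0]]' -1 40
```

```text
clock: 35.15
eef_pos: [0.5318, -0.2872, 0.0697]
ee_rot: [55.0, 89.9, -26.8]
wrist_force: [0.6, -0.2, 0.5]
width: 0.0789
clock: 36.15
eef_pos: [0.531, -0.287, 0.0685]
ee_rot: [-98.4, 90.0, 179.8]
wrist_force: [-0.8, 0.3, 0.1]
width: 0.0136
```

```bash
python3 -m jog '[[0,0,0.02,0,0,0],[0,0,0.04,0,0,0],[0,0,0.06,0,0,0],[0,0,0.08,0,0,0],[0,0,0.09,0,0,0],[0,0,0.1,0,0,0],[0,0,0.105,0,0,0],[0,0,0.105,0,0,0]]'; python3 -m jog '[[0,0,0.005,0,0,0],[0,0,0.01,0,0,0],[0,0,0.01,0,0,0]]'
python3 - <<'E'
from h import *
s=bot.sense();print(s["eef_pos"],s["wrist_force"])
E
```

```text
clock: 37.15
eef_pos: [0.538, -0.3366, 0.0685]
ee_rot: [-150.4, 89.8, 127.9]
wrist_force: [-5.2, 7.4, 6.8]
width: 0.0136
clock: 37.52
eef_pos: [0.538, -0.3368, 0.0684]
ee_rot: [-156.1, 89.5, 122.3]
wrist_force: [-9.3, 21.6, 13.0]
width: 0.0138
[ 0.53804794 -0.33683688  0.0683951 ] [-9.33792432 21.63508699 13.04784677]
```

```bash
python3 -m jog '[[0,0,-0.012,0,0,0],[0,0,-0.012,0,0,0],[0,0,-0.012,0,0,0]]';python3 -m jog '[[0,0,0,0,0,0],[0,0,0,0,0,0],[0,0,0,0,0,0],[-0.1,0,0,0,0,0],[-0.22,0,0,0,0,0],[-0.34,0,0,0,0,0],[-0.4,0,0,0,0,0],[-0.4,0,0,0,0,0]]' 0.6 25
python3 - <<'E'
from h import *
P=bot.camera_params("wrist"); w=bot.capture("wrist"); cv2.imwrite("pics/w6.png",w)
im=bot.capture("top"); cv2.imwrite("pics/top6.png",im)
g=cv2.cvtColor(im,cv2.COLOR_BGR2GRAY)
G=crop(g,255,155,360,260,4)
c=cv2.HoughCircles(cv2.GaussianBlur(G,(5,5),1),cv2.HOUGH_GRADIENT,1,60,param1=120,param2=25,minRadius=52,maxRadius=72)
print(c)
for u in c[0]:
    X=plane("top",[[255+(u[0]+.5)/4-.5,155+(u[1]+.5)/4-.5]],.042)[0]; print(X.round(4),u[2])
mv(.5225,-.2100,.265,8.2)
cv2.imwrite("pics/v6.png",np.hstack([crop(im,250,150,500,300,2),crop(w,170,0,470,300,1)]))
E
```

```text
clock: 37.9
eef_pos: [0.5381, -0.3366, 0.0685]
ee_rot: [-142.3, 89.9, 136.0]
wrist_force: [-5.4, 5.2, 5.4]
width: 0.014
clock: 38.9
eef_pos: [0.5398, -0.3386, 0.2714]
ee_rot: [49.6, 89.7, -32.2]
wrist_force: [-0.4, 0.3, -0.5]
width: 0.0744
[[[155.5 115.5  54.8]
  [302.5 208.5  64.8]
  [148.5 287.5  64.5]]]
[0.5949 0.0489 0.042 ] 54.8
[ 0.5419 -0.0312  0.042 ] 64.8
[0.4998 0.0533 0.042 ] 64.5
row [ 0.0062  0.0053 -0.258 ] [0.0001 0.0001 0.0001] rows~ 3.0 q7 22.0
```

View pics/v6.png

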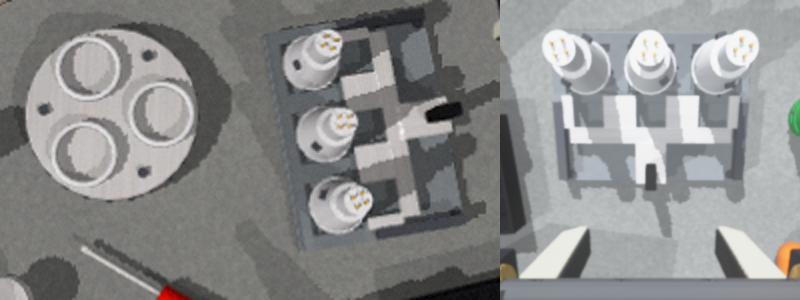

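```bash
python3 - <<'E'
from h import *
mv(.6017,-.1985,.27,8.2)
E
python3 -m jog '[[0,0.07,-0.13,0,0,0],[0,0.163,-0.259,0,0,0],[0,0.163,-0.259,0,0,0],[0,0.163,-0.259,0,0,0],[0,0.163,-0.259,0,0,0],[0,0.163,-0.259,0,0,0]]'
python3 - <<'E'
from h import *
mv(.6017,-.1985,.117,8.2)
E
```

```text
row [-0.0039  0.1654 -0.2581] [0.0001 0.0001 0.0001] rows~ 3.0 q7 22.0
clock: 39.75
eef_pos: [0.5999, -0.1998, 0.2679]
ee_rot: [-83.0, 89.9, -164.9]
wrist_force: [0.1, -0.0, 0.4]
width: 0.0745
row [ 0.3018  0.0043 -0.0021] [-0.0006  0.0001  0.0004] rows~ 3.0 q7 7.0
```

```bash
python3 -m jog '[[0.1,0.004,-0.002,0,0,0],[0.18,0.004,-0.002,0,0,0],[0.24,0.004,-0.002,0,0,0],[0.28,0.004,-0.002,0,0,0],[0.3,0.004,-0.002,0,0,0],[0.3,0.004,-0.002,0,0,0],[0.3,0.004,-0.002,0,0,0]]'; python3 -m jog '[[0,0,0,0,0,0],[0,0,0,0,0,0],[0,0,0,0,0,0],[0,0,0,0,0,0],[0,0,0,0,0,0],[0,0,0,0,0,0],[0,0,0,0,0,0]]' -1 30
```

```text
clock: 40.62
eef_pos: [0.603, -0.1972, 0.1195]
ee_rot: [62.9, 89.9, -18.9]
wrist_force: [-0.5, 0.4, 0.1]
width: 0.0744
clock: 41.5
eef_pos: [0.6019, -0.1969, 0.1184]
ee_rot: [-94.2, 89.9, -176.0]
wrist_force: [-1.7, -0.2, 0.2]
width: 0.0278
```

```bash
python3 -m jog '[[-0.02,0,0,0,0,0],[-0.06,0,0,0,0,0],[-0.14,0,0,0,0,0],[-0.22,0,0,0,0,0],[-0.3,0,0,0,0,0],[-0.36,0,0,0,0,0],[-0.36,0,0,0,0,0]]'
python3 - <<'E'
from h import *
mv(.595,-.06,.29,8.2); mv(.595,.0490,.29,8.2)
P=bot.camera_params("wrist"); im=bot.capture("wrist"); cv2.imwrite("pics/w7.png",im)
print(proj("wrist",[[.595,.049,.042],[.5419,-.0312,.042],[.4998,.0533,.042]],P))
E
```

```text
clock: 42.38
eef_pos: [0.6039, -0.1967, 0.3014]
ee_rot: [68.1, 89.7, -13.7]
wrist_force: [0.3, 0.5, -3.9]
width: 0.0275
row [ 0.0224  0.0213 -0.2732] [ 0.0002  0.0006 -0.0016] rows~ 3.0 q7 8.0
row [ 0.0221  0.0526 -0.4889] [ 0.0002  0.0006 -0.0016] rows~ 4.0 q7 8.0
[[342.18733426 -33.42142662]
 [289.99913633  33.73966671]
 [262.41948637 -51.5780064 ]]
```

```bash
python3 -m jog '[[0,0.006,-0.08,0,0,0],[0,0.012,-0.16,0,0,0],[0,0.018,-0.24,0,0,0],[0,0.02,-0.27,0,0,0],[0,0.02,-0.27,0,0,0],[0,0.02,-0.27,0,0,0]]'
python3 - <<'E'
from h import *
P=bot.camera_params("wrist"); im=bot.capture("wrist"); cv2.imwrite("pics/w8.png",im)
S=np.array([[.595,.049,.042],[.5419,-.0312,.042],[.4998,.0533,.042]])
print(proj("wrist",S,P))
g=cv2.cvtColor(im,cv2.COLOR_BGR2GRAY)
c=cv2.HoughCircles(cv2.GaussianBlur(g,(0,0),1),cv2.HOUGH_GRADIENT,1,30,param1=120,param2=18,minRadius=20,maxRadius=40)
for u in c[0][:6]: print(u, plane("wrist",[u[:2]],.042,P)[0].round(4))
E
```

```text
clock: 43.18
eef_pos: [0.5931, -0.0635, 0.2979]
ee_rot: [-58.5, 89.9, -140.4]
wrist_force: [-0.1, -1.0, -2.5]
width: 0.0273
[[335.25897083  86.15819305]
 [287.58598565 142.56000611]
 [262.14754678  71.45490215]]
[321.5 209.5  38.3] [ 0.6007 -0.1187  0.042 ]
[468.5 149.5  33.8] [ 0.787  -0.0059  0.042 ]
[265.5  74.5  25.7] [0.5044 0.0503 0.042 ]
[336.5  87.5  26.6] [0.5968 0.0476 0.042 ]
[289.5 141.5  21.8] [ 0.5443 -0.0294  0.042 ]
[318.5 269.5  32.4] [ 0.6095 -0.2136  0.042 ]
```

View pics/w8.png

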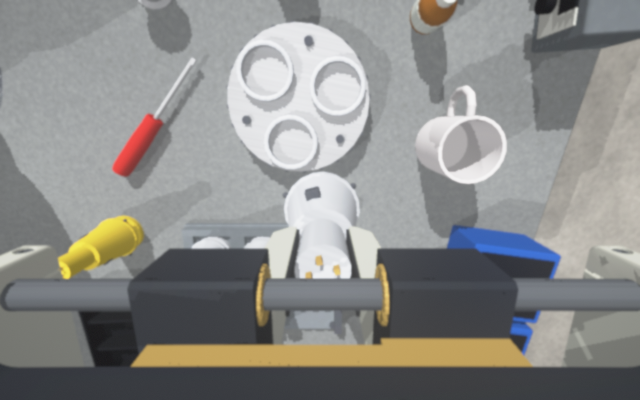

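```bash
cat >> h.py <<'E'
def ringfit(cam,im,xy,P,rng=.008,d=(.061,.073),z=.042):
    "centre of a bright ring top: bright band between the diameters, darker just in and outside"
    g=cv2.cvtColor(im,cv2.COLOR_BGR2GRAY).astype(np.float32); t=np.radians(np.arange(0,360,4)); C=np.c_[np.cos(t),np.sin(t)]
    def smp(c,r):
        u=proj(cam,np.c_[c+r*C,np.full(len(t),z)],P).astype(np.float32); return cv2.remap(g,u[:,0],u[:,1],cv2.INTER_LINEAR)[:,0]
    best=None
    for dx in np.arange(-rng,rng+1e-6,.0005):
        for dy in np.arange(-rng,rng+1e-6,.0005):
            c=np.array(xy)+[dx,dy]; m=smp(c,(d[0]+d[1])/4)
            s=np.mean(np.clip(m-smp(c,d[0]/2-.003),-20,30))+np.mean(np.clip(m-smp(c,d[1]/2+.003),-20,30))
            if best is None or s>best[0]: best=(s,c)
    return best
def seats(im_top=None):
    out=[]
    return out
E
python3 - <<'E'
from h import *
P=bot.camera_params("wrist"); w=bot.capture("wrist"); t=bot.capture("top"); Pt=bot.camera_params("top")
for s in ([.5955,.0485],[.543,-.0305],[.502,.052]):
    print(s,[ (round(float(b[0]),1),b[1].round(4)) for b in (ringfit("top",t,s,Pt),ringfit("wrist",w,s,P))])
E
```

```text
[0.5955, 0.0485] [(58.9, array([0.5945, 0.0495])), (46.8, array([0.597 , 0.0505]))]
[0.543, -0.0305] [(47.7, array([ 0.543, -0.03 ])), (46.3, array([ 0.5445, -0.0295]))]
[0.502, 0.052] [(56.4, array([0.4995, 0.055 ])), (48.8, array([0.501, 0.056]))]
```

```bash
python3 - <<'E'
from h import *
mv(.5965,.0505,.29,8.2)
E
python3 -m jog '[[0,0.02,-0.1,0,0,0],[0,0.035,-0.2,0,0,0],[0,0.039,-0.226,0,0,0],[0,0.039,-0.226,0,0,0],[0,0.039,-0.226,0,0,0],[0,0.039,-0.226,0,0,0]]'
python3 - <<'E'
from h import *
mv(.5965,.0505,.16,8.2)
E
```

```text
row [ 0.0165  0.0387 -0.2243] [-0.0005  0.0001  0.0001] rows~ 2.0 q7 -5.0
clock: 44.08
eef_pos: [0.5964, 0.051, 0.2985]
ee_rot: [-26.5, 90.0, -108.4]
wrist_force: [-0.4, -0.2, -2.0]
width: 0.0272
row [2.77e-01 1.00e-04 9.00e-04] [-0.0006  0.0002  0.0001] rows~ 3.0 q7 -16.0
```

```bash
python3 -m jog '[[0.1,0,0.001,0,0,0],[0.18,0,0.001,0,0,0],[0.24,0,0.001,0,0,0],[0.27,0,0.001,0,0,0],[0.285,0,0.001,0,0,0],[0.285,0,0.001,0,0,0],[0.285,0,0.001,0,0,0]]'
python3 - <<'E'
from h import *
mv(.5965,.0505,.146,8.2)
P=bot.camera_params("wrist"); w=bot.capture("wrist"); cv2.imwrite("pics/w9.png",w)
E
```

```text
clock: 44.95
eef_pos: [0.597, 0.0525, 0.1571]
ee_rot: [87.7, 89.9, 6.0]
wrist_force: [-0.0, 0.0, -2.5]
width: 0.0275
row [ 0.0222 -0.0015  0.0038] [ 0.0001  0.     -0.0005] rows~ 1.0 q7 -23.0
```

```bash
python3 -m jog '[[0.008,0,0,0,0,0],[0.016,0,0,0,0,0],[0.016,0,0,0,0,0]]'; python3 -m jog '[[0.006,0,0,0,0,0],[0.01,0,0,0,0,0],[0.01,0,0,0,0,0]]'
```

```text
clock: 45.38
eef_pos: [0.5961, 0.0523, 0.1477]
ee_rot: [-86.4, 90.0, -168.2]
wrist_force: [0.0, 0.2, -2.2]
width: 0.0272
clock: 45.75
eef_pos: [0.5963, 0.0524, 0.1429]
ee_rot: [-94.8, 90.0, -176.6]
wrist_force: [0.5, -1.0, -2.7]
width: 0.0275
```

```bash
python3 -m jog '[[0.006,0,0.001,0,0,0],[0.01,0,0.001,0,0,0],[0.01,0,0.001,0,0,0]]'; python3 -m jog '[[0.004,0,0,0,0,0],[0.004,0,0,0,0,0],[0.004,0,0,0,0,0]]'
```

```text
clock: 46.12
eef_pos: [0.5963, 0.0518, 0.1379]
ee_rot: [-84.6, 90.0, -166.4]
wrist_force: [-0.6, 0.0, -2.2]
width: 0.0275
clock: 46.5
eef_pos: [0.5965, 0.0519, 0.1362]
ee_rot: [89.9, 90.0, 8.2]
wrist_force: [2.1, -0.5, -1.5]
width: 0.0272
```

```bash
python3 -m jog '[[0.004,0,0,0,0,0],[0.004,0,0,0,0,0],[0.004,0,0,0,0,0]]'; python3 -m jog '[[0,0,0,0,0,0],[0,0,0,0,0,0],[0,0,0,0,0,0],[-0.08,0,0,0,0,0],[-0.18,0,0,0,0,0],[-0.26,0,0,0,0,0],[-0.26,0,0,0,0,0]]' 0.6
python3 - <<'E'
from h import *
mv(.5225,-.209,.27,8.2)
E
```

```text
clock: 46.88
eef_pos: [0.5967, 0.0517, 0.136]
ee_rot: [48.7, 89.9, -33.1]
wrist_force: [-4.8, -1.5, 17.8]
width: 0.0273
clock: 47.75
eef_pos: [0.5979, 0.0524, 0.267]
ee_rot: [89.0, 89.7, 7.2]
wrist_force: [-0.3, 0.1, -1.1]
width: 0.0741
row [-0.0071 -0.2238  0.4958] [ 0.0001  0.     -0.0017] rows~ 5.0 q7 -18.0
```

```bash
python3 -m jog '[[0,-0.05,0.11,0,0,0],[0,-0.1,0.22,0,0,0],[0,-0.15,0.33,0,0,0],[0,-0.2,0.44,0,0,0],[0,-0.222,0.494,0,0,0],[0,-0.222,0.494,0,0,0],[0,-0.222,0.494,0,0,0]]'
python3 - <<'E'
from h import *
mv(.5225,-.209,.117,8.2)
E
```

```text
clock: 48.62
eef_pos: [0.522, -0.2073, 0.2634]
ee_rot: [-151.6, 89.9, 126.7]
wrist_force: [0.8, -0.1, -0.9]
width: 0.074
row [0.2927 0.0008 0.0038] [ 0.0004 -0.0004  0.0002] rows~ 3.0 q7 10.0
```

```bash
python3 -m jog '[[0.08,0.001,0.004,0,0,0],[0.16,0.001,0.004,0,0,0],[0.23,0.001,0.004,0,0,0],[0.27,0.001,0.004,0,0,0],[0.292,0.001,0.004,0,0,0],[0.292,0.001,0.004,0,0,0],[0.292,0.001,0.004,0,0,0]]'; python3 -m jog '[[0,0,0,0,0,0],[0,0,0,0,0,0],[0,0,0,0,0,0],[0,0,0,0,0,0],[0,0,0,0,0,0],[0,0,0,0,0,0],[0,0,0,0,0,0]]' -1 30;  python3 -m jog '[[-0.02,0,0,0,0,0],[-0.06,0,0,0,0,0],[-0.14,0,0,0,0,0],[-0.22,0,0,0,0,0],[-0.3,0,0,0,0,0],[-0.36,0,0,0,0,0],[-0.36,0,0,0,0,0]]'
python3 - <<'E'
from h import *
mv(.5005,.01,.295,8.2); mv(.5005,.0565,.295,8.2)
w=bot.capture("top"); P=bot.camera_params("top")
for s in ([.543,-.0300],[.4995,.055]):
    b=ringfit("top",w,s,P); print(b)
E
```

```text
clock: 49.5
eef_pos: [0.5233, -0.21, 0.1189]
ee_rot: [68.7, 89.9, -13.1]
wrist_force: [-0.6, 1.5, 0.7]
width: 0.0739
clock: 50.38
eef_pos: [0.5221, -0.2104, 0.1179]
ee_rot: [-98.8, 89.9, 179.4]
wrist_force: [-1.8, -0.8, -0.8]
width: 0.0278
clock: 51.25
eef_pos: [0.5239, -0.2104, 0.3008]
ee_rot: [62.3, 89.7, -19.4]
wrist_force: [0.1, 0.3, -3.1]
width: 0.0276
row [ 0.0105  0.0167 -0.4429] [ 0.0002  0.0008 -0.0014] rows~ 4.0 q7 11.0
row [ 0.0104  0.03   -0.535 ] [ 0.0002  0.0008 -0.0014] rows~ 5.0 q7 11.0
(np.float32(57.130264), array([ 0.543, -0.03 ]))
(np.float32(57.006966), array([0.4995, 0.055 ]))
```

```bash
python3 -m jog '[[0,0.006,-0.1,0,0,0],[0,0.012,-0.2,0,0,0],[0,0.018,-0.3,0,0,0],[0,0.024,-0.4,0,0,0],[0,0.028,-0.5,0,0,0],[0,0.03,-0.532,0,0,0],[0,0.03,-0.532,0,0,0],[0,0.03,-0.532,0,0,0]]'
python3 - <<'E'
from h import *
mv(.5008,.0553,.155,8.2)
E
```

```text
clock: 52.3
eef_pos: [0.4995, 0.0533, 0.2974]
ee_rot: [-64.7, 89.9, -146.5]
wrist_force: [-0.6, -0.0, -2.6]
width: 0.0272
row [ 0.2849  0.0036 -0.0037] [-0.0004  0.0002  0.0004] rows~ 3.0 q7 -18.0
```

```bash
python3 -m jog '[[0.08,0.004,-0.002,0,0,0],[0.16,0.004,-0.002,0,0,0],[0.23,0.004,-0.002,0,0,0],[0.26,0.004,-0.002,0,0,0],[0.284,0.004,-0.002,0,0,0],[0.284,0.004,-0.002,0,0,0],[0.284,0.004,-0.002,0,0,0]]'
python3 - <<'E'
from h import *
mv(.5008,.0553,.145,8.2)
E
```

```text
clock: 53.18
eef_pos: [0.5019, 0.0564, 0.157]
ee_rot: [84.6, 89.9, 2.8]
wrist_force: [-0.6, 0.4, -2.7]
width: 0.0276
row [ 0.0239 -0.0025  0.0018] [ 0.0001  0.     -0.0005] rows~ 1.0 q7 -29.0
```

```bash
python3 -m jog '[[0,-0.002,0.002,0,0,0],[0.01,-0.002,0.002,0,0,0],[0.018,-0.002,0.002,0,0,0],[0.018,-0.002,0.002,0,0,0]]';  python3 -m jog '[[0.006,0,0,0,0,0],[0.01,0,0,0,0,0],[0.01,0,0,0,0,0]]'
```

```text
clock: 53.68
eef_pos: [0.5003, 0.0552, 0.1467]
ee_rot: [-91.2, 90.0, -173.0]
wrist_force: [-0.2, -0.5, -1.7]
width: 0.028
clock: 54.05
eef_pos: [0.5004, 0.0552, 0.1419]
ee_rot: [-90.2, 90.0, -172.0]
wrist_force: [0.4, -0.8, -2.4]
width: 0.0279
```

In the ring, free of force; lower to the floor, release, go for the last head.

```bash
python3 -m jog '[[0.006,0,0,0,0,0],[0.01,0,0,0,0,0],[0.01,0,0,0,0,0]]'; python3 -m jog '[[0.004,0,0,0,0,0],[0.006,0,0,0,0,0],[0.006,0,0,0,0,0]]'
```

```text
clock: 54.42
eef_pos: [0.5004, 0.0552, 0.1369]
ee_rot: [-89.5, 90.0, -171.3]
wrist_force: [-0.2, -0.1, -2.1]
width: 0.0274
clock: 54.8
eef_pos: [0.5005, 0.0552, 0.1355]
ee_rot: [37.4, 89.9, -44.4]
wrist_force: [-6.0, -1.6, 21.1]
width: 0.028
```

```bash
python3 -m jog '[[0,0,0,0,0,0],[0,0,0,0,0,0],[0,0,0,0,0,0],[-0.08,0,0,0,0,0],[-0.18,0,0,0,0,0],[-0.26,0,0,0,0,0],[-0.26,0,0,0,0,0]]' 0.6
python3 - <<'E'
from h import *
mv(.4437,-.2205,.27,8.2)
E
```

```text
clock: 55.68
eef_pos: [0.5019, 0.0555, 0.2667]
ee_rot: [86.2, 89.7, 4.4]
wrist_force: [-0.1, 0.0, -0.9]
width: 0.0743
row [-0.0075 -0.1938  0.5298] [-0.      0.0001 -0.0016] rows~ 5.0 q7 -21.0
```

```bash
python3 -m jog '[[0,-0.04,0.11,0,0,0],[0,-0.08,0.22,0,0,0],[0,-0.12,0.33,0,0,0],[0,-0.16,0.44,0,0,0],[0,-0.192,0.528,0,0,0],[0,-0.192,0.528,0,0,0],[0,-0.192,0.528,0,0,0]]'
python3 - <<'E'
from h import *
mv(.4435,-.2205,.117,8.2)
E
```

```text
clock: 56.55
eef_pos: [0.443, -0.2191, 0.2632]
ee_rot: [-140.8, 89.9, 137.4]
wrist_force: [-0.2, 0.6, 0.2]
width: 0.0742
row [0.2925 0.0009 0.0032] [ 0.0002 -0.0004  0.0003] rows~ 3.0 q7 14.0
```

```bash
python3 -m jog '[[0.08,0.001,0.003,0,0,0],[0.16,0.001,0.003,0,0,0],[0.23,0.001,0.003,0,0,0],[0.27,0.001,0.003,0,0,0],[0.292,0.001,0.003,0,0,0],[0.292,0.001,0.003,0,0,0],[0.292,0.001,0.003,0,0,0]]'; python3 -m jog '[[0,0,0,0,0,0],[0,0,0,0,0,0],[0,0,0,0,0,0],[0,0,0,0,0,0],[0,0,0,0,0,0],[0,0,0,0,0,0],[0,0,0,0,0,0]]' -1 30;  python3 -m jog '[[-0.02,0,0,0,0,0],[-0.06,0,0,0,0,0],[-0.14,0,0,0,0,0],[-0.22,0,0,0,0,0],[-0.3,0,0,0,0,0],[-0.36,0,0,0,0,0],[-0.36,0,0,0,0,0]]'
python3 - <<'E'
from h import *
mv(.544,-.0297,.295,8.2)
w=bot.capture("top"); P=bot.camera_params("top")
print(ringfit("top",w,[.543,-.03],P,.03) if 0 else ringfit("top",w,[.543,-.03],P))
E
```

```text
clock: 57.42
eef_pos: [0.4445, -0.221, 0.1188]
ee_rot: [61.7, 89.9, -20.1]
wrist_force: [-0.4, -0.2, 0.6]
width: 0.074
clock: 58.3
eef_pos: [0.4434, -0.2213, 0.1179]
ee_rot: [-101.2, 89.9, 177.0]
wrist_force: [-2.3, 0.2, -0.2]
width: 0.0271
clock: 59.18
eef_pos: [0.4451, -0.2214, 0.3005]
ee_rot: [55.2, 89.7, -26.6]
wrist_force: [-0.5, 0.6, -2.5]
width: 0.0273
row [ 0.0111  0.2506 -0.3511] [ 0.0001  0.0009 -0.0013] rows~ 4.0 q7 16.0
(np.float32(49.871105), array([ 0.543, -0.031]))
```

```bash
python3 -m jog '[[0,0.05,-0.07,0,0,0],[0,0.1,-0.14,0,0,0],[0,0.15,-0.21,0,0,0],[0,0.2,-0.28,0,0,0],[0,0.25,-0.35,0,0,0],[0,0.25,-0.35,0,0,0],[0,0.25,-0.35,0,0,0]]'
python3 - <<'E'
from h import *
mv(.544,-.0297,.155,8.2)
E
```

```text
clock: 60.1
eef_pos: [0.5418, -0.0305, 0.2967]
ee_rot: [-94.4, 89.9, -176.1]
wrist_force: [-0.8, -0.9, -2.7]
width: 0.0276
row [ 0.2835  0.0053 -0.0009] [ 0.0003 -0.0001  0.0008] rows~ 3.0 q7 -10.0
```

```bash
python3 -m jog '[[0.08,0.004,0.001,0,0,0],[0.16,0.004,0.001,0,0,0],[0.23,0.004,0.001,0,0,0],[0.26,0.004,0.001,0,0,0],[0.282,0.004,0.001,0,0,0],[0.282,0.004,0.001,0,0,0],[0.282,0.004,0.001,0,0,0]]'
python3 - <<'E'
from h import *
mv(.544,-.0297,.145,8.2)
w=bot.capture("top"); P=bot.camera_params("top"); cv2.imwrite("pics/t9.png",w)
E
```

```text
clock: 60.98
eef_pos: [0.5452, -0.0304, 0.158]
ee_rot: [75.9, 89.9, -5.8]
wrist_force: [-0.5, -0.5, -2.2]
width: 0.0277
row [ 0.026  -0.0022 -0.0018] [ 0.0001  0.0001 -0.0004] rows~ 1.0 q7 -19.0
```

```bash
python3 -m jog '[[0,-0.001,-0.001,0,0,0],[0.012,-0.001,-0.001,0,0,0],[0.02,-0.001,-0.001,0,0,0],[0.02,-0.001,-0.001,0,0,0]]';  python3 -m jog '[[0.006,0,0,0,0,0],[0.012,0,0,0,0,0],[0.012,0,0,0,0,0]]'
```

```text
clock: 61.52
eef_pos: [0.5438, -0.0299, 0.1466]
ee_rot: [-102.2, 89.9, 176.1]
wrist_force: [-0.3, -0.5, -3.3]
width: 0.0276
clock: 61.9
eef_pos: [0.544, -0.0299, 0.1408]
ee_rot: [-100.1, 90.0, 178.1]
wrist_force: [0.0, 0.6, -1.8]
width: 0.0274
```

```bash
python3 -m jog '[[0.006,0,0,0,0,0],[0.01,0,0,0,0,0],[0.01,0,0,0,0,0]]'; python3 -m jog '[[0.004,0,0,0,0,0],[0.004,0,0,0,0,0],[0.004,0,0,0,0,0]]'
```

```text
clock: 62.28
eef_pos: [0.5441, -0.0299, 0.136]
ee_rot: [-102.0, 90.0, 176.2]
wrist_force: [-0.2, 0.2, -3.0]
width: 0.0277
clock: 62.65
eef_pos: [0.5441, -0.03, 0.1356]
ee_rot: [28.2, 89.9, -53.6]
wrist_force: [-5.6, -0.5, 17.4]
width: 0.0275
```

```bash
python3 -m jog '[[0,0,0,0,0,0],[0,0,0,0,0,0],[0,0,0,0,0,0],[-0.08,0,0,0,0,0],[-0.18,0,0,0,0,0],[-0.3,0,0,0,0,0],[-0.36,0,0,0,0,0]]' 0.6; python3 -m jog '[[0,0,0.1,0,0,0],[0,0,0.2,0,0,0],[0,0,0.3,0,0,0],[0,0,0.4,0,0,0],[0,0,0.5,0,0,0],[0,0,0.6,0,0,0],[0,0,0.6,0,0,0]]'
python3 - <<'E'
from h import *
s=bot.capture("side"); t=bot.capture("top")
cv2.imwrite("pics/end.png",np.vstack([crop(t,130,60,530,290,2)[:300*2][60:460],crop(s,180,110,480,350,1)[:180].repeat(1,0) if 0 else np.zeros((1,800,3),np.uint8)]))
a=crop(t,130,60,490,290,1.1); b=crop(s,180,90,480,350,2)
h=max(a.shape[0],b.shape[0]); f=lambda i:cv2.copyMakeBorder(i,0,h-i.shape[0],0,0,cv2.BORDER_CONSTANT)
a=crop(t,130,60,490,290,0.55); cv2.imwrite("pics/end.png",np.hstack([f(b),f(a)]))
print(np.hstack([f(b),f(a)]).shape)
E
```

```text
clock: 63.52
eef_pos: [0.5449, -0.0296, 0.3171]
ee_rot: [81.8, 89.8, 0.0]
wrist_force: [0.2, -0.3, 0.7]
width: 0.0746
clock: 64.4
eef_pos: [0.5861, -0.3318, 0.3127]
ee_rot: [-72.4, 89.9, -154.5]
wrist_force: [0.6, 0.6, -0.7]
width: 0.0746
(520, 798, 3)
```

View pics/end.png

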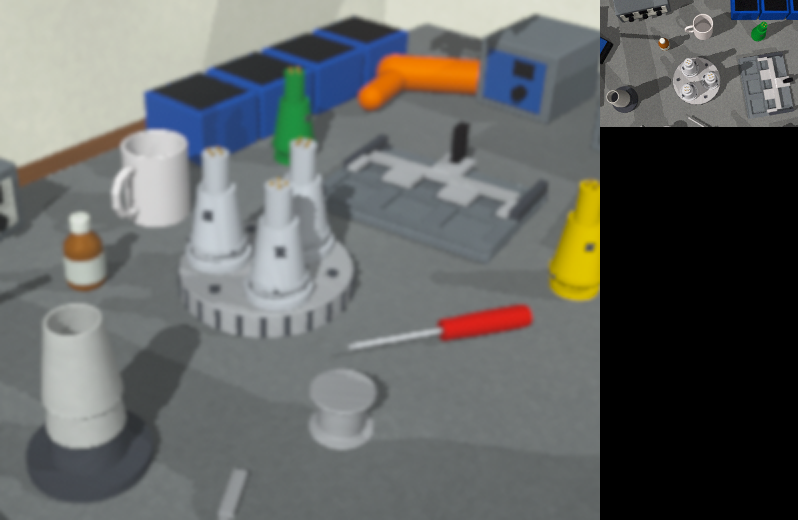

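```bash
python3 -c "
from rig import bot
print(bot.close_job())"
```

```text
the job is handed in; nothing more can be done
None
```

The job is done and handed in at about 64 s on the robot's clock. I did it in this order:

1. **Comb home:** pushed it to a hard stop. It moved only about 42 mm of the stated 50 mm, because it started roughly 8 mm in from fully drawn back. The camera showed the tines past the heads.
2. **Sleeves:** only two were there, on the far and middle heads; the near head was bare. Both came off with no head following, and I nested them one over the other on the post. Their rims came to rest about 42 mm and 74 mm above the bench.
3. **Comb out:** drew it back a full 50 mm to its stop.
4. **Heads:** set each one down in its ring seat until it touched the floor firmly. The tool stood at 0.136 m each time, where I expected 0.136 m.

The last pictures show:
- All three heads upright in their seats, and both sleeves upright on the post.
- The comb drawn back.
- The bottle, the mug and the green and yellow look-alikes standing.
- The gripper clear of everything.

**Disagreements:** the top and wrist cameras differed by about 2 mm on the seat positions; I used values between them, and the heads went in with almost no side force. When I eased up about 1.5 mm before letting go of the first sleeve, it resisted with about 7 N, so it may sit slightly wedged. It stayed in place when released.

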